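Lay the panel aerial over on the service jig

ROBOT

A 7-joint arm with a two-finger parallel gripper is mounted at the origin on the work surface. World frame = base frame: x ahead of the robot, y to its left, z up, the work surface at z = 0. Lengths are in m, angles in degrees, forces in N, time in s.
With the tool pointing down it reaches from about 0.425 to 0.875 m from the base axis. Payload 4.7 kg.
Tool frame: the origin (TCP) lies between the finger pads; the fingertips stand env.finger_overhang ahead of it and the grasp point (between the pads) lies 5 mm behind it (env.finger_overhang is the distance from the TCP to the fingertips, in m); z points along the fingers, y is the line along which they close (so a half turn about z gives the same grasp; the last joint's range is limited). The gripper opens to 87 mm and grips with 3 to 60 N. Pads are 19 mm wide; open, the fingers measure 117 mm over their backs; the gripper's body (75 mm by 190 mm) begins 51 mm behind the grasp point.
Start: joints at [70.881, 18.392, -4.016, 83.108, 1.295, 78.541, -3.26], TCP at [0.222, -0.611, 0.237] pointing down, gripper open.
Joint ranges: [-163.93, 163.93], [-17.29, 119.83], [-79.2, 71.16], [3.27, 140.29], [-89.18, 269.18], [5.43, 117.66], [-154.24, 154.24]. Speed limits (degrees/s): [147.25, 147.25, 180, 180, 180, 180, 180].

INTERFACE

Orientations are given as [roll, pitch, yaw] about the fixed x, y, z axes, in that order (R = Rz(yaw) Ry(pitch) Rx(roll)).
In Python, from cell import telemetry, eyes, env, models gives the robot as it stands. The module is installed in compiled form; this text tells all that it offers.
- The arm moves only by the tool drive_tool, never from a script. Its arguments are lists of equal length, an entry for each row: "angular": the turn, a rotation vector about the tool's x, y, z in rad, a list of three; "delta_pos": the shift along the tool's x, y, z in cm, a list of three; "gripper": the finger opening in cm, from 0 to 8.7. A call has 1 to 20 rows; each row shifts and turns the commanded pose from where the row before left it, along the tool's axes as they then stand; what a row does not reach is not made up. A row lasts 1/10 s, in which the tool goes at most 50 mm and 8.59 degrees, less where a joint would pass 70% of its speed; a pose out of reach is approached as far as the arm can. A call with a gripper value outside its range is refused whole. The fingers move at their own pace and stop on an object; "squeeze" is the grip in N (left out, the last holds). Time passes only in rows, so rows that do not move let the fingers close. It gives the time, the measured TCP pose, the force, the opening and the grip force at its end, in the units of the state.
- telemetry.get_obs(): the state, without advancing time (a new reading comes with each control period).
- eyes.read_camera(name): name is "side" or "top"; returns a dict with "pixels" (480x640x3 uint8, red, green, blue), "mtx" (3x3 intrinsics, pixels), "D" ([k1, k2, p1, p2, k3] as OpenCV has them; the pictures are not rectified), "origin" and "orientation" of the camera in the world. Camera axes: x right, y down, z forward; pixel columns grow to the right and rows downward; lengths in m; the calibration is good to about 2 mm. A picture is of the moment at which its call begins. There is no depth.
- env.sign_off(): hands the job in; it is judged then, once.
Trained networks look in a picture, given as the dict that the camera call returned (one of the last four; its "shot" number tells which), for a name from the list of things; names that differ only in an ending like _2 or _b are one class to them, and where a whole thing is asked for, a point or a joint stands for the part that bears it (a point fixed in the world has none). Each returns a list of dicts, best first, with "p" (0 to 1); they miss things now and then, are a little off and sometimes report something else, mostly with a low value. They report only what shows in the picture. A call takes as long as a camera call. They do not tell look-alikes from the thing itself.
- models.search_frame(picture, target): "centre" ([column, row] in pixels, amid what is visible of it).
- models.cut_out(picture, target): "pixels" (480x640 bool, what is visible of it) and "centre" ([column, row] in pixels, amid what is visible of it).
The state is a dict: "time_s": time; "qpos": joint angles; "joint_velocities": joint speeds; "effort": joint torques, N m; "tool_pos": TCP position; "tool_rot": TCP orientation; "force": force on the tool from outside, world axes, zero at the start; "wrist_torque": the same for the moment, N m; "grip_width": finger opening in m; "grasp_force": force on a finger pad.
Only numpy, scipy, OpenCV 4.12 (cv2) and the standard library are available. Lean on these libraries where they do the work, as an engineer would, in place of code of your own. Each camera call takes 0.05 s, during which the arm holds its last target. There are 200 camera calls.

TASK

Push the standing panel aerial along the plywood jig, low at its foot, until the foot plate's front edge sits square and flush against the low metal stop strip, with the aerial still upright. Then tip it slowly over the strip and follow it down so that it lands gently on its side, with its grey panel on the rubber-covered rest bar and its front edge still at the strip, and leave it lying there. Only push it: do not lift or carry it, and leave the handset, mug, carton and screwdriver where they are.

Things in the scene. Friction and masses are not known exactly. Their poses are not given: they have to be found in the camera images.
- jig: fixed lay-over jig: plywood board 460 long (x) x 200 wide (y) x 10 high on the bench, reaching from x = -260 to +200. Origin on the bench under the middle of the stop strip's rear face; z up; +x is the direction in which the aerial is tipped, from stop strip to rest bar.
- stop (a point): middle of the stop strip's rear face, at its foot on the board's top (10 above the bench); axes as the jig's. The strip is aluminium, lies across the board from x = 0 to 14, is 170 long (y) and 5 high above the board.
- rest (a point): top of the rest bar, at its middle, 150 beyond the stop (x) and 80 above the board; axes as the jig's. The bar is rubber-covered, round, 24 in diameter, 130 long (y), between two plywood cheeks (each 35 x 12, 72 high above the board, centred at y = -71 and +71).
- aerial: loose panel aerial standing upright on the board behind the stop. Steel foot plate 150 (x) x 120 (y) x 6 thick, its rear edge (x = -75) turned up as a flange 30 high, 5 thick; on it a flat grey panel 24 deep x 60 wide (y), rear face at x = +8, front face at +32. Origin: centre of the plate's underside; z up the panel; x to the front edge (+75), which faces the strip. 0.75 kg; slides at 3 to 10 N.
- toe (a point): middle of the lower front edge of the aerial's foot plate (aerial x = +75, y = 0, z = 0); axes as the aerial's. Starts 40 to 80 short of the stop and up to 0.2 rad out of square. The plate's front edge is a half-round of radius 3 that rolls in the corner at the strip; the plate is heavy, so the aerial balances only when tipped about 68 degrees and lands on the bar at about 77.
- panel_top (a point): centre of the top end of the aerial's grey panel (246 above the plate's underside); axes as the aerial's
- handset: bystander: black telephone handset 176 x 52, 47 high, lying face down on the bench beside the jig; origin at the centre of its underside
- mug: bystander: white mug, 76 in diameter, 85 high, on the bench beside the jig; origin at the centre of its underside
- fuse_box: bystander: small cardboard carton 85 x 55 x 40 high, on the bench beside the jig; origin at the centre of its underside
- screwdriver: bystander: screwdriver lying on the bench beside the jig; origin under its middle
There are look-alikes about, which are no part of the job. What is shaped like the aerial but blue, green or yellow is not meant.

How it is judged:
By the outcome, as a careful person would: the job done as asked, in the order asked, and still so for the second after the job is handed in, with the robot touching nothing.
It also fails if it takes over 53 s, if anything falls off the work surface, if the arm or the gripper's body presses on something with over 40 N, if the wrist force passes 120 N, or if a joint passes its speed limit or range.

## Working session

There is one attempt and no reset: what is moved stays moved. The work goes in short steps, Python scripts to look and compute and a tool call to move; the robot and the scene stay as the last step left them, time stands still between calls to the robot, and variables do not carry over. Pictures are saved under pics/ and viewed, at most 10 in all, crops included, and the job is handed in when it is done.

Besides the shell and the picture viewer there is one more tool, called after "Call:" by a JSON object that holds its "api" and its "payload". drive_tool: Moves the arm, as the interface text tells. Its arguments: {"type":"object","properties":{"angular":{"type":"array","items":{"type":"array","items":{"type":"number"}}},"delta_pos":{"type":"array","items":{"type":"array","items":{"type":"number"}}},"gripper":{"type":"array","items":{"type":"number"}},"squeeze":{"type":"number"}},"required":["angular","delta_pos","gripper"]}

```bash
mkdir -p pics; python3 - <<'E'
from cell import telemetry, eyes, env, models
import cv2, numpy as np
print(env.finger_overhang); o=telemetry.get_obs(); print({k:np.round(v,3) for k,v in o.items()})
ims=[]
for n in ("side","top"):
    p=eyes.read_camera(n); print(n,p["shot"],p["mtx"],p["D"],p["origin"],p["orientation"])
    cv2.imwrite(f"pics/{n}0.png",p["pixels"][:,:,::-1])
    for t in ("aerial","toe","panel_top","stop","rest","jig"):
        try: print(t,[(np.round(d["centre"]),round(d["p"],2)) for d in models.search_frame(p,t)])
        except Exception as e: print(t,e)
E
```

```text
0.014
{'time_s': np.float64(0.0), 'qpos': array([70.88 , 18.438, -4.016, 83.174,  1.294, 78.542, -3.26 ]), 'joint_velocities': array([-0.077, -0.048, -0.046, -0.006, -0.045,  0.034, -0.086]), 'effort': array([ 0.0000e+00, -4.9130e+01, -4.0400e-01, -3.1253e+01, -6.4000e-02,
        4.4000e-02,  0.0000e+00]), 'tool_pos': array([ 0.221, -0.611,  0.235]), 'tool_rot': array([-1.79891e+02,  4.00000e-03,  1.99290e+01]), 'force': array([ 0.041, -0.917, -0.231]), 'wrist_torque': array([-0.009,  0.042, -0.037]), 'grasp_force': np.float64(0.0), 'grip_width': np.float64(0.087)}
side 1 [[521.06021996   0.         314.71883338]
 [  0.         521.06021996 239.56343963]
 [  0.           0.           1.        ]] [-0.0271694  0.         0.         0.         0.       ] [-0.05833531 -1.09464551  1.03364633] [-127.23228092    0.74506148  -29.37201398]
aerial [(array([245., 350.]), 0.87), (array([423., 396.]), 0.75), (array([357., 297.]), 0.68), (array([215., 223.]), 0.59)]
toe [(array([422., 401.]), 0.78), (array([246., 346.]), 0.77), (array([358., 304.]), 0.72), (array([213., 224.]), 0.63)]
panel_top
[... 308 characters left out ...]
9]
 [  0.           0.           1.        ]] [-0.02734177  0.          0.          0.          0.        ] [ 0.25779833 -0.10002227  1.19579437] [-1.68077424e+02 -1.66975891e-01 -8.68555196e+01]
aerial [(array([386., 360.]), 0.79), (array([349., 242.]), 0.74), (array([146., 277.]), 0.64), (array([515., 255.]), 0.62)]
toe [(array([353., 242.]), 0.87), (array([517., 259.]), 0.86), (array([390., 360.]), 0.78), (array([291., 229.]), 0.71), (array([145., 274.]), 0.56)]
panel_top [(array([349., 242.]), 0.82), (array([519., 258.]), 0.82), (array([386., 358.]), 0.65), (array([145., 275.]), 0.58)]
stop [(array([286., 227.]), 0.81)]
rest [(array([291., 232.]), 0.63)]
jig [(array([289., 233.]), 0.96)]
```

View pics/side0.png

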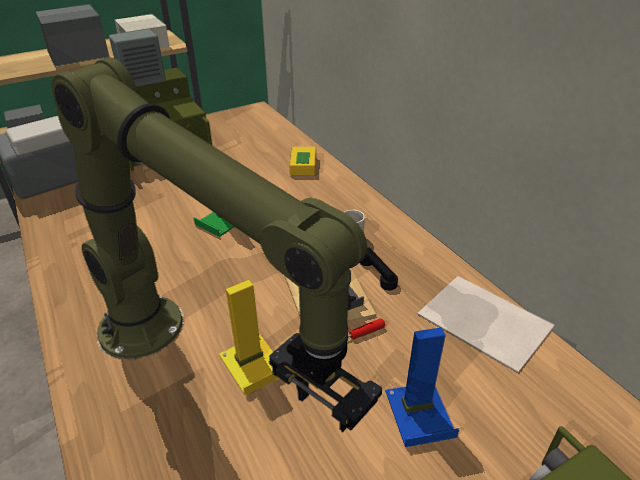

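View pics/top0.png

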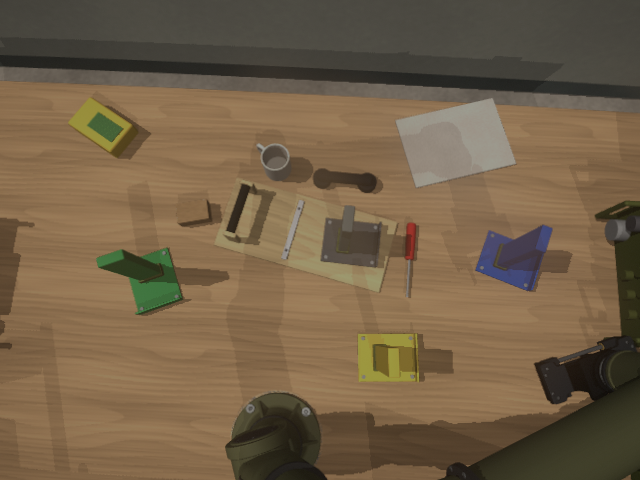

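The side view has the arm hiding the jig. The top view shows it: jig corners at about (243,180), (397,222), (380,290), (216,243), strip (301,202)–(286,258), rest bar (240,210). The grey aerial's plate is around (350,243) with its panel leaning up to (348,210). The yellow, blue and green ones are look-alikes.

```bash
cat > h.py <<'E'
import numpy as np, cv2
from scipy.spatial.transform import Rotation as R
def ray(p,uv):
    q=cv2.undistortPoints(np.array(uv,float).reshape(-1,1,2),p["mtx"],np.array(p["D"])).reshape(-1,2)
    return np.c_[q,np.ones(len(q))]@R.from_euler("xyz",p["orientation"],degrees=True).as_matrix().T
def onz(p,uv,z):
    d=ray(p,uv); o=np.array(p["origin"]); return o+d*((z-o[2])/d[:,2])[:,None]
def proj(p,X):
    M=R.from_euler("xyz",p["orientation"],degrees=True).as_matrix()
    c=(np.atleast_2d(X)-p["origin"])@M
    return cv2.projectPoints(c,np.zeros(3),np.zeros(3),p["mtx"],np.array(p["D"]))[0].reshape(-1,2)
E
python3 - <<'E'
from cell import eyes
import cv2,pickle
from h import *
p=eyes.read_camera("top"); pickle.dump(p,open("top.pkl","wb"))
c=p["pixels"][165:300,205:425,::-1]
cv2.imwrite("pics/crop1.png",cv2.resize(c,(792,486),interpolation=cv2.INTER_CUBIC))
print(onz(p,[(243,180),(397,222),(380,290),(216,243),],.01).round(3))
print(onz(p,[(301,202),(286,258)],.015).round(3))
E
```

```text
[[ 0.671  0.142  0.01 ]
 [ 0.574 -0.289  0.01 ]
 [ 0.386 -0.248  0.01 ]
 [ 0.489  0.198  0.01 ]]
[[ 0.615 -0.024  0.015]
 [ 0.457  0.006  0.015]]
```

View pics/crop1.png

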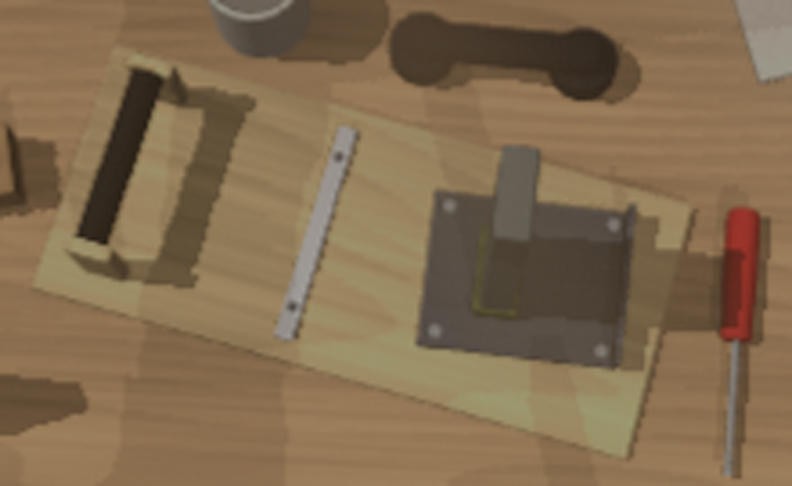

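The crop (scale 3.6, offset 205,165) shows the strip's rear edge from (357,131) to (294,340). The plate's front corners are at (434,189) and (418,344), its rear corners at about (634,207) and (618,367), and the board corners at (118,48), (693,210), (628,458), (35,288).

```bash
python3 - <<'E'
import pickle
from h import *
p=pickle.load(open("top.pkl","rb"))
f=lambda pts,z: onz(p,np.array(pts)/3.6+[205-.36,165-.36],z)[:,:2]
B=f([(118,48),(693,210),(628,458),(35,288)],.01)
S=f([(357,131),(294,340)],.015); P=f([(434,189),(418,344)],.016); Q=f([(632,367-160),(616,367)],.016)
ang=lambda v: np.degrees(np.arctan2(v[1],v[0]))
print(B.round(3)); print("len",np.linalg.norm(B[0]-B[1]),np.linalg.norm(B[1]-B[2]),np.linalg.norm(B[3]-B[2]),np.linalg.norm(B[0]-B[3]))
print("dirs long",ang(B[0]-B[1]),ang(B[3]-B[2]),"wide->x",ang(B[1]-B[2])+90,ang(B[0]-B[3])+90)
print("strip",S.round(3),S.mean(0),np.linalg.norm(S[0]-S[1]),ang(S[0]-S[1])+90)
print("plate",P.round(3),P.mean(0),Q.round(3),Q.mean(0),np.linalg.norm(P[0]-P[1]),np.linalg.norm(P.mean(0)-Q.mean(0)),ang(P[0]-P[1])+90,ang(P.mean(0)-Q.mean(0)),ang(P[0]-Q[0]),ang(P[1]-Q[1]))
a=np.radians((ang(B[0]-B[1])+ang(B[3]-B[2]))/2); u=np.array([np.cos(a),np.sin(a)]); v=np.array([-u[1],u[0]])
bc=B.mean(0); stop=bc+u*.03
print("stop from board",stop,"jig ang",np.degrees(a))
for X in (S[0],S[1],P[0],P[1],Q[0],Q[1]): print(((X-stop)@u).round(4),((X-stop)@v).round(4))
from cell import eyes,models
q=eyes.read_camera("top")
for t in("handset","mug","fuse_box","screwdriver"):
  d=models.search_frame(q,t); print(t,[(x["centre"],onz(q,[x["centre"]],.02).round(3),x["p"]) for x in d[:2]])
print("lookalike plates", onz(q,[(357,333),(418,333),(419,382),(358,382)],.006).round(3))
E
```

```text
[[ 0.676  0.158]
 [ 0.571 -0.289]
 [ 0.381 -0.245]
 [ 0.484  0.202]]
len 0.4588271592163431 0.19514075091708316 0.4588621223855288 0.19721965872932376
dirs long 76.82782270256746 77.08742256069183 wide->x 77.05228594799534 77.04113069203564
strip [[ 0.618 -0.031]
 [ 0.454  0.005]] [ 0.53611645 -0.01332482] 0.16747392627015564 77.48099244813436
plate [[ 0.575 -0.092]
 [ 0.456 -0.087]] [ 0.51578217 -0.08972116] [[ 0.57  -0.242]
 [ 0.447 -0.234]] [ 0.50839505 -0.23795165] 0.1190978033858545 0.1484144402984375 87.38228999580866 87.14700658310615 87.82953236049411 86.45189741555376
stop from board [ 0.53488155 -0.01448869] jig ang 76.95762263162965
0.0022 -0.0847
0.0006 0.0828
-0.0668 -0.0569
-0.0884 0.0602
-0.2139 -0.0852
-0.2334 0.0359
handset [([343.6, 174.5], array([[ 0.699, -0.137,  0.02 ]]), 0.91), ([196.0, 208.8], array([[0.578, 0.26 , 0.02 ]]), 0.56)]
mug [([278.4, 162.7], array([[0.723, 0.046, 0.02 ]]), 0.82)]
fuse_box [([193.5, 211.5], array([[0.57 , 0.266, 0.02 ]]), 0.74), ([409.7, 242.6], array([[ 0.516, -0.322,  0.02 ]]), 0.64)]
screwdriver [([408.9, 244.6], array([[ 0.511, -0.32 ,  0.02 ]]), 0.67), ([349.2, 242.2], array([[ 0.509, -0.16 ,  0.02 ]]), 0.25)]
lookalike plates [[ 0.272 -0.192  0.006]
 [ 0.28  -0.35   0.006]
 [ 0.157 -0.355  0.006]
 [ 0.149 -0.199  0.006]]
```

Call:
{"api": "drive_tool", "payload": {"angular": [[0,0,0],[0,0,0],[0,0,0],[0,0,0],[0,0,0],[0,0,0],[0,0,0],[0,0,0],[0,0,0],[0,0,0],[0,0,0],[0,0,0],[0,0,-0.125],[0,0,-0.125],[0,0,-0.125],[0,0,-0.125],[0,0,-0.125],[0,0,-0.125],[0,0,-0.125],[0,0,-0.121]], "delta_pos": [[1.5,-0.9,0],[3.2,-2.0,0],[3.2,-2.0,0],[3.2,-2.0,0],[3.2,-2.0,0],[3.2,-2.0,0],[3.2,-2.0,0],[3.2,-2.0,0],[3.2,-2.0,0],[3.2,-2.0,0],[3.2,-2.0,0],[3.2,-1.7,0],[0,0,0],[0,0,0],[0,0,0],[0,0,0],[0,0,0],[0,0,0],[0,0,0],[0,0,0]], "gripper": [7.5,7.5,7.5,7.5,7.5,7.5,7.5,7.5,7.5,7.5,7.5,7.5,7.5,7.5,7.5,7.5,7.5,7.5,7.5,7.5]}}

```text
time_s: 3.0
tool_pos: [0.4897, -0.2719, 0.2366]
tool_rot: [-180.0, -0.0, 77.4]
force: [-0.1, -0.5, 0.2]
grip_width: 0.0751
grasp_force: 0.0
```

Call:
{"api": "drive_tool", "payload": {"angular": [[0,0,0],[0,0,0],[0,0,0],[0,0,0],[0,0,0],[0,0,0],[0,0,0],[0,0,0],[0,0,0],[0,0,0],[0,0,0],[0,0,0],[0,0,0],[0,0,0],[0,0,0],[0,0,0],[0,0,0],[0,0,0],[0,0,0],[0,0,0]], "delta_pos": [[0,0,2],[0,0,3.5],[0,0,3.5],[0,0,3.5],[0,0,3.5],[0,0,2.5],[0,0,1.5],[0,0,0.4],[0.8,0,0],[0.8,0,0],[0.4,0,0],[0.4,0,0],[0.4,0,0],[0.4,0,0],[0.4,0,0],[0.4,0,0],[0.4,0,0],[0.4,0,0],[0.4,0,0],[0.4,0,0]], "gripper": [7.5,7.5,7.5,7.5,7.5,7.5,7.5,7.5,7.5,7.5,7.5,7.5,7.5,7.5,7.5,7.5,7.5,7.5,7.5,7.5]}}

```text
time_s: 5.0
tool_pos: [0.5024, -0.2185, 0.0324]
tool_rot: [180.0, -0.0, 77.0]
force: [-0.6, -2.1, -0.5]
grip_width: 0.0751
grasp_force: 1.4
```

```bash
python3 - <<'E'
from cell import eyes
import cv2
p=eyes.read_camera("top")
c=p["pixels"][165:300,205:425,::-1]
cv2.imwrite("pics/crop2.png",cv2.resize(c,(792,486),interpolation=cv2.INTER_CUBIC))
E
```

```text
(no output)
```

View pics/crop2.png

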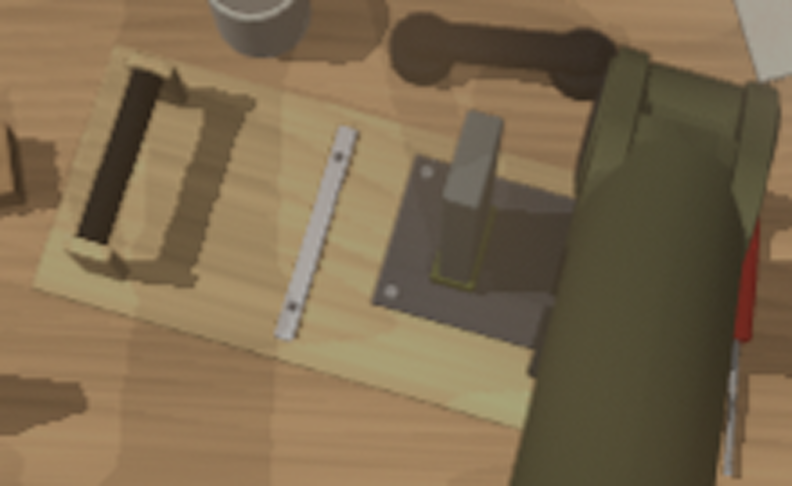

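The aerial is now square to the strip: front corners at (417,155) and (374,303), about 47 mm short of it, and upright. I'll push on and slow down near contact.

Call:
{"api": "drive_tool", "payload": {"angular": [[0,0,0],[0,0,0],[0,0,0],[0,0,0],[0,0,0],[0,0,0],[0,0,0],[0,0,0],[0,0,0],[0,0,0],[0,0,0],[0,0,0],[0,0,0],[0,0,0],[0,0,0]], "delta_pos": [[0.4,0,0],[0.4,0,0],[0.4,0,0],[0.4,0,0],[0.4,0,0],[0.4,0,0],[0.4,0,0],[0.4,0,0],[0.4,0,0],[0.3,0,0],[0.2,0,0],[0.1,0,0],[0.1,0,0],[0.1,0,0],[0,0,0]], "gripper": [7.5,7.5,7.5,7.5,7.5,7.5,7.5,7.5,7.5,7.5,7.5,7.5,7.5,7.5,7.5]}}

```text
time_s: 6.55
tool_pos: [0.512, -0.176, 0.0325]
tool_rot: [-180.0, -0.0, 77.0]
force: [-1.0, -2.6, -1.2]
grip_width: 0.0749
grasp_force: 0.9
```

Call:
{"api": "drive_tool", "payload": {"angular": [[0,0,0],[0,0,0],[0,0,0],[0,0,0],[0,0,0]], "delta_pos": [[0.1,0,0],[0.1,0,0],[0.1,0,0],[0.1,0,0],[0,0,0]], "gripper": [7.5,7.5,7.5,7.5,7.5]}}

```text
time_s: 7.05
tool_pos: [0.5129, -0.1724, 0.0326]
tool_rot: [180.0, 0.0, 77.0]
force: [-0.5, -3.3, -1.5]
grip_width: 0.0748
grasp_force: 1.5
```

Call:
{"api": "drive_tool", "payload": {"angular": [[0,0,0],[0,0,0],[0,0,0],[0,0,0]], "delta_pos": [[0.1,0,0],[0.1,0,0],[0.1,0,0],[0,0,0]], "gripper": [7.5,7.5,7.5,7.5]}}

```text
time_s: 7.45
tool_pos: [0.5128, -0.1723, 0.0326]
tool_rot: [-180.0, 0.2, 76.9]
force: [-1.9, -8.7, -0.5]
grip_width: 0.0748
grasp_force: 4.2
```

```bash
python3 - <<'E'
from cell import eyes,telemetry
import cv2
p=eyes.read_camera("top")
print(telemetry.get_obs()["qpos"].round(1))
c=p["pixels"][165:300,205:425,::-1]
cv2.imwrite("pics/crop3.png",cv2.resize(c,(792,486),interpolation=cv2.INTER_CUBIC))
E
```

```text
[ 39.   18.6 -26.6 110.   10.5  53.7  -5.7]
```

View pics/crop3.png

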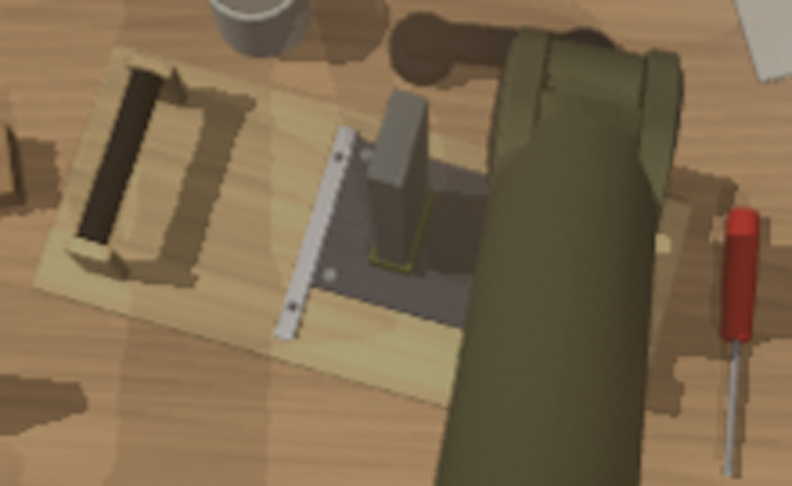

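The front edge is flush along the strip's rear face, from (352,135) to (310,290), and the aerial is upright. Next I back off, rise and turn the tool a quarter turn, so the open fingers go one behind and one ahead of the panel top.

Call:
{"api": "drive_tool", "payload": {"angular": [[0,0,0],[0,0,0],[0,0,0],[0,0,0],[0,0,0],[0,0,0],[0,0,0],[0,0,0],[0,0,0],[0,0,0],[0,0,0.145],[0,0,0.145],[0,0,0.145],[0,0,0.145],[0,0,0.145],[0,0,0.145],[0,0,0.145],[0,0,0.145],[0,0,0.145],[0,0,0.145]], "delta_pos": [[-0.4,0,0],[-1,0,0],[-1,0,0],[0,0,-1.5],[0,0,-3.5],[0,0,-3.5],[0,0,-3.5],[0,0,-3.5],[0,0,-3.5],[0,0,-3.5],[0,0,-2],[0,0,-2],[0,0,0],[0,0,0],[0,0,0],[0,0,0],[0,0,0],[0,0,0],[0,0,0],[0,0,0]], "gripper": [7.5,7.5,7.5,7.5,7.5,7.5,7.5,7.5,7.5,7.5,5,5,5,5,5,5,5,5,5,5]}}

```text
time_s: 9.5
tool_pos: [0.5083, -0.1919, 0.2988]
tool_rot: [-180.0, -0.1, -6.4]
force: [0.1, 0.2, -0.4]
grip_width: 0.0504
grasp_force: 0.0
```

```bash
python3 - <<'E'
from cell import eyes,telemetry
import cv2
p=eyes.read_camera("side")
o=telemetry.get_obs(); print(o["qpos"].round(1),o["tool_pos"],o["tool_rot"])
cv2.imwrite("pics/side2.png",cv2.resize(p["pixels"][150:400,200:460,::-1],(624,600),interpolation=cv2.INTER_CUBIC))
E
```

```text
[ 40.    5.1 -23.5  92.2   2.   83.  -80.4] [ 0.50832122 -0.191969    0.29880922] [-1.79989623e+02 -7.54931461e-02 -6.68733580e+00]
```

View pics/side2.png

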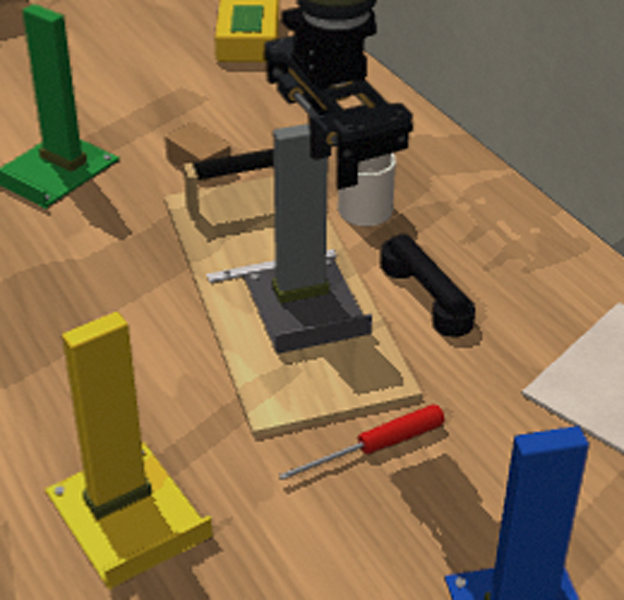

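The aerial stands upright against the strip, with its panel top at crop (292,130), and the gripper is above and to the right of it. Next I straddle the panel top with the fingers open.

Call:
{"api": "drive_tool", "payload": {"angular": [[0,0,0.11],[0,0,0],[0,0,0],[0,0,0],[0,0,0],[0,0,0],[0,0,0],[0,0,0],[0,0,0],[0,0,0],[0,0,0],[0,0,0]], "delta_pos": [[0,0,0],[0.05,-2,0],[0.05,-3,0],[0.05,-3,0],[0.05,-3,0],[0.05,-1.4,0],[0,0,0],[0,0,1.5],[0,0,2],[0,0,2],[0,0,0.9],[0,0,0]], "gripper": [5,5,5,5,5,5,5,5,5,5,5,5]}}

```text
time_s: 10.75
tool_pos: [0.5358, -0.0737, 0.2314]
tool_rot: [180.0, 0.2, -12.5]
force: [-0.7, 0.6, 0.4]
grip_width: 0.0501
grasp_force: 0.0
```

```bash
cat > plan.py <<'E'
import numpy as np
from cell import telemetry
o=telemetry.get_obs(); print(o["qpos"].round(1),o["tool_pos"].round(4),o["tool_rot"].round(1),o["force"].round(1))
a=np.radians(77.); u=np.array([np.cos(a),np.sin(a)]); stop=np.array([.5355,-.014])
d=np.array(o["tool_pos"][:2])-stop; print("jig",(d@u).round(4),(d@[-u[1],u[0]]).round(4))
def tcp(th,ph,W,L=35,slack=0):
    th,ph=np.radians([th,ph]); x,z=-64,243-L
    P=np.array([-3+x*np.cos(th)+z*np.sin(th),13-x*np.sin(th)+z*np.cos(th)])
    A=np.array([-np.sin(ph),-np.cos(ph)]); C=np.array([np.cos(ph),-np.sin(ph)])
    return P-14*A+(W/2)*C, A, C
E
python3 - <<'E'
from plan import *
for th,ph,W in [(0,0,34),(10,6,36),(20,13,38),(30,20,40),(40,27,42),(50,34,44),(60,40,46),(68,45,48),(77,48,50)]:
    t,A,C=tcp(th,ph,W); dl=np.radians(th-ph); print(th,ph,W,t.round(1),"need W",(24*np.cos(dl)+35*np.sin(dl)).round(1))
E
```

```text
[  32.     7.1  -29.1   98.1    3.6   75.9 -100.3] [ 0.5358 -0.0737  0.2314] [180.    0.2 -12.5] [-0.7  0.6  0.4]
jig -0.0581 -0.0137
0 0 34 [-50. 235.] need W 24.0
10 6 36 [-10.5 241. ] need W 26.4
20 13 38 [ 29.7 239.7] need W 28.1
30 20 40 [ 69.2 231.4] need W 29.7
40 27 42 [106.7 216.4] need W 31.3
50 34 44 [141.3 195. ] need W 32.7
60 40 46 [171.8 168.4] need W 34.5
68 45 48 [192.7 143.2] need W 35.8
77 48 50 [212.4 112.9] need W 38.0
```

```bash
cat >> plan.py <<'E'
Wn=lambda th,ph,L,m: (24*np.cos(np.radians(th-ph))+L*np.sin(np.radians(th-ph)))+m
def pose():
    from scipy.spatial.transform import Rotation as R
    M=R.from_euler("xyz",o["tool_rot"],degrees=True).as_matrix()
    zt=M[:,2]; zu=np.array([zt[:2]@u,zt[2]]); ph=np.degrees(np.arctan2(-zu[0],-zu[1]))
    return np.array([d@u,o["tool_pos"][2]])*1000,ph,M
def segs(ths,phs,n=10,L=39,m=6):
    p,ph0,M=pose(); print("now",p.round(1),ph0.round(2),"lateral tilt",M[:,2]@np.array([-u[1],u[0],0]), "tool x.u",M[:2,0]@u)
    for th,ph in zip(ths,phs):
        W=Wn(th,ph,L,m); t,_,_=tcp(th,ph,W,L); 
        r=np.radians(ph0); A=np.array([-np.sin(r),-np.cos(r)]); C=np.array([np.cos(r),-np.sin(r)]); dd=t-p
        # mid-step axes
        print(f"th {th} ph {ph} tcp {t.round(1)}  per row y {-dd@C/n/10:.3f} z {dd@A/n/10:.3f} wx {-np.radians(ph-ph0)/n:.4f}  W {W/10:.2f}")
        p,ph0=t,ph
E
python3 -c "
from plan import *
segs([0.5,7,14],[0,4.5,9])"
```

```text
[  32.     7.1  -29.1   98.1    3.6   75.9 -100.3] [ 0.5358 -0.0737  0.2314] [180.    0.2 -12.5] [-0.7  0.6  0.4]
jig -0.0581 -0.0137
now [-58.1 231.4] 0.03 lateral tilt 0.0037664633159676495 tool x.u 0.008606586012659009
th 0.5 ph 0 tcp [-50.  231.6]  per row y -0.081 z -0.001 wx 0.0001  W 3.03
th 7 ph 4.5 tcp [-24.8 236. ]  per row y -0.253 z -0.044 wx -0.0079  W 3.17
th 14 ph 9 tcp [  2.9 237.6]  per row y -0.274 z -0.038 wx -0.0079  W 3.33
```

Call:
{"api": "drive_tool", "payload": {"angular": [[0,0,0],[0,0,0],[0,0,0],[0,0,0],[0,0,0],[-0.008,0,0],[-0.008,0,0],[-0.008,0,0],[-0.008,0,0],[-0.008,0,0],[-0.008,0,0],[-0.008,0,0],[-0.008,0,0],[-0.008,0,0],[-0.008,0,0]], "delta_pos": [[0,0,0],[0,-0.2,0],[0,-0.2,0],[0,-0.2,0],[0,-0.2,0],[0,-0.25,-0.04],[0,-0.25,-0.04],[0,-0.25,-0.04],[0,-0.25,-0.04],[0,-0.25,-0.04],[0,-0.25,-0.04],[0,-0.25,-0.04],[0,-0.25,-0.04],[0,-0.25,-0.04],[0,-0.25,-0.04]], "gripper": [4,3.2,3.2,3.2,3.2,3.2,3.2,3.2,3.2,3.2,3.2,3.2,3.2,3.2,3.2]}}

```text
time_s: 12.25
tool_pos: [0.5444, -0.0395, 0.2366]
tool_rot: [175.4, 0.0, -12.4]
force: [-0.6, -2.3, 2.1]
grip_width: 0.0321
grasp_force: 1.4
```

```bash
python3 -c "
from plan import *
segs([14,21],[9,13.5])
from cell import eyes
import cv2
p=eyes.read_camera('side')
cv2.imwrite('pics/side3.png',cv2.resize(p['pixels'][150:400,200:460,::-1],(624,600),interpolation=cv2.INTER_CUBIC))"
```

```text
[  27.1    8.3  -31.4   96.6    9.    77.7 -108.5] [ 0.5444 -0.0395  0.2366] [175.4   0.  -12.4] [-0.6 -2.3  2.1]
jig -0.0228 -0.0144
now [-22.8 236.6] 4.63 lateral tilt -0.0008377291445855577 tool x.u 0.010786707410929307
th 14 ph 9 tcp [  2.9 237.6]  per row y -0.256 z -0.031 wx -0.0076  W 3.33
th 21 ph 13.5 tcp [ 30.6 235.9]  per row y -0.276 z -0.026 wx -0.0079  W 3.49
```

View pics/side3.png

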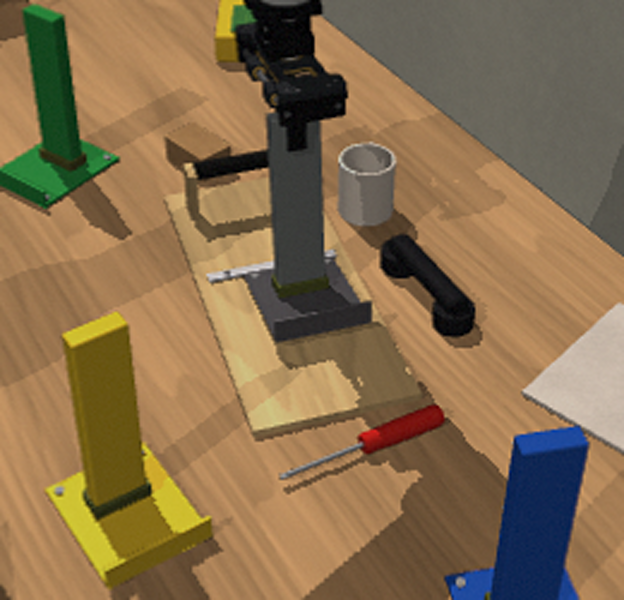

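The flange at (320,320) has lifted clear of its shadow. The aerial is tipping about its front edge, with the finger behind the panel at (296,130).

Call:
{"api": "drive_tool", "payload": {"angular": [[-0.008,0,0],[-0.008,0,0],[-0.008,0,0],[-0.008,0,0],[-0.008,0,0],[-0.008,0,0],[-0.008,0,0],[-0.008,0,0],[-0.008,0,0],[-0.008,0,0],[-0.008,0,0],[-0.008,0,0],[-0.008,0,0],[-0.008,0,0],[-0.008,0,0],[-0.008,0,0],[-0.008,0,0],[-0.008,0,0],[-0.008,0,0],[-0.008,0,0]], "delta_pos": [[0,-0.26,-0.03],[0,-0.26,-0.03],[0,-0.26,-0.03],[0,-0.26,-0.03],[0,-0.26,-0.03],[0,-0.26,-0.03],[0,-0.26,-0.03],[0,-0.26,-0.03],[0,-0.26,-0.03],[0,-0.26,-0.03],[0,-0.28,-0.025],[0,-0.28,-0.025],[0,-0.28,-0.025],[0,-0.28,-0.025],[0,-0.28,-0.025],[0,-0.28,-0.025],[0,-0.28,-0.025],[0,-0.28,-0.025],[0,-0.28,-0.025],[0,-0.28,-0.025]], "gripper": [3.2,3.2,3.2,3.2,3.2,3.3,3.3,3.3,3.3,3.3,3.3,3.4,3.4,3.4,3.4,3.4,3.5,3.5,3.5,3.5]}}

```text
time_s: 14.3
tool_pos: [0.556, 0.0134, 0.2336]
tool_rot: [166.2, 0.0, -12.4]
force: [0.7, -2.7, 1.8]
grip_width: 0.0351
grasp_force: 1.2
```

```bash
python3 -c "
from plan import *
segs([28,35],[18,23])"
```

```text
[  17.5   13.3  -34.3   93.2   19.6   83.1 -122.6] [0.556  0.0134 0.2336] [166.2   0.  -12.4] [ 0.7 -2.7  1.8]
jig 0.0313 -0.0138
now [ 31.3 233.6] 13.79 lateral tilt -0.0025585564626790314 tool x.u 0.010741041628753745
th 28 ph 18 tcp [ 57.9 230.9]  per row y -0.265 z -0.037 wx -0.0073  W 3.64
th 35 ph 23 tcp [ 84.4 222.4]  per row y -0.278 z -0.001 wx -0.0087  W 3.76
```

Joint 7 is already at -122° and would run into its -154° limit before the end. I'll let the aerial back down onto its plate and straddle it again with the tool turned half round.

Call:
{"api": "drive_tool", "payload": {"angular": [[0.016,0,0],[0.016,0,0],[0.016,0,0],[0.016,0,0],[0.016,0,0],[0.016,0,0],[0.016,0,0],[0.016,0,0],[0.016,0,0],[0.016,0,0],[0.01,0,0],[0.01,0,0],[0.01,0,0],[0.01,0,0],[0.01,0,0],[0.01,0,0],[0.01,0,0],[0.01,0,0],[0,0,0],[0,0,0]], "delta_pos": [[0,0.56,0.05],[0,0.56,0.05],[0,0.56,0.05],[0,0.56,0.05],[0,0.56,0.05],[0,0.52,0.06],[0,0.52,0.06],[0,0.52,0.06],[0,0.52,0.06],[0,0.52,0.06],[0,0.32,0.05],[0,0.32,0.05],[0,0.32,0.05],[0,0.32,0.05],[0,0.32,0.05],[0,0.32,0.05],[0,0.32,0.05],[0,0.3,0.05],[0,0.25,0],[0,0.25,0]], "gripper": [3.5,3.5,3.5,3.5,3.5,3.5,3.5,3.5,3.5,3.5,3.5,3.5,3.5,3.5,3.5,3.5,3.5,3.5,4,5]}}

```text
time_s: 16.3
tool_pos: [0.5381, -0.069, 0.2347]
tool_rot: [-179.9, -0.0, -12.3]
force: [0.2, -0.6, -0.1]
grip_width: 0.042
grasp_force: 0.0
```

```bash
python3 -c "
from plan import *
print(pose()[:2])"
```

```text
[  31.9    7.1  -29.5   97.8    3.5   76.  -100.6] [ 0.5381 -0.069   0.2347] [-179.9   -0.   -12.3] [ 0.2 -0.6 -0.1]
jig -0.053 -0.0149
(array([-52.99041826, 234.71986519]), np.float64(-0.0550856292234305))
```

Call:
{"api": "drive_tool", "payload": {"angular": [[0,0,0],[0,0,0],[0,0,0],[0,0,0],[0,0,-0.149],[0,0,-0.149],[0,0,-0.149],[0,0,-0.149],[0,0,-0.149],[0,0,-0.149],[0,0,-0.149],[0,0,-0.149],[0,0,-0.149],[0,0,-0.149],[0,0,-0.149],[0,0,-0.149],[0,0,-0.149],[0,0,-0.149],[0,0,-0.149],[0,0,-0.149]], "delta_pos": [[0,0,0],[0,0,-1.5],[0,0,-2.5],[0,0,-2.5],[0,0,0],[0,0,0],[0,0,0],[0,0,0],[0,0,0],[0,0,0],[0,0,0],[0,0,0],[0,0,0],[0,0,0],[0,0,0],[0,0,0],[0,0,0],[0,0,0],[0,0,0],[0,0,0]], "gripper": [5,5,5,5,5,5,5,5,5,5,5,5,5,5,5,5,5,5,5,5]}}

```text
time_s: 18.3
tool_pos: [0.5382, -0.0689, 0.3008]
tool_rot: [179.9, 0.1, 124.6]
force: [0.3, 0.7, 0.7]
grip_width: 0.0505
grasp_force: 0.0
```

Call:
{"api": "drive_tool", "payload": {"angular": [[0,0,-0.149],[0,0,-0.149],[0,0,-0.149],[0,0,-0.149],[0,0,-0.149],[0,0,0]], "delta_pos": [[0,0,0],[0,0,0],[0,0,0],[0,0,0],[0,0,0],[0,0,0]], "gripper": [5,5,5,5,5,5]}}

```text
time_s: 18.9
tool_pos: [0.5382, -0.0691, 0.3007]
tool_rot: [180.0, 0.1, 167.0]
force: [0.3, -1.0, -0.1]
grip_width: 0.05
grasp_force: 0.0
```

```bash
python3 -c "
from plan import *
print(pose()[:2])
from cell import eyes
import cv2
p=eyes.read_camera('side')
cv2.imwrite('pics/side4.png',cv2.resize(p['pixels'][150:400,200:460,::-1],(624,600),interpolation=cv2.INTER_CUBIC))"
```

```text
[ 40.8   6.3 -39.1  91.7   4.   83.4  78.4] [ 0.5382 -0.0691  0.3007] [1.80e+02 1.00e-01 1.67e+02] [ 0.3 -1.  -0.1]
jig -0.053 -0.015
(array([-53.0378716 , 300.68145573]), np.float64(-0.007718400069559224))
```

View pics/side4.png

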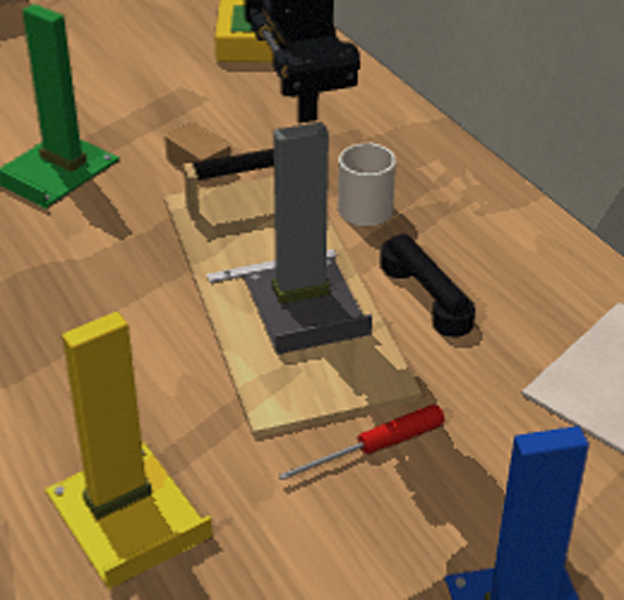

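The aerial is standing unchanged: panel top at (300,130), foot at (315,330) against the strip. I lower the turned tool over it and start tipping again.

Call:
{"api": "drive_tool", "payload": {"angular": [[0,0,0],[0,0,0],[0,0,0],[0,0,0],[0,0,0],[0,0,0],[0.008,0,0],[0.008,0,0],[0.008,0,0],[0.008,0,0],[0.008,0,0],[0.008,0,0],[0.008,0,0],[0.008,0,0],[0.008,0,0],[0.008,0,0],[0.008,0,0],[0.008,0,0],[0.008,0,0],[0.008,0,0]], "delta_pos": [[0,0,1.5],[0,0,2.5],[0,0,2],[0,0,0.9],[0,0,0],[0,0.2,0],[0,0.25,-0.04],[0,0.25,-0.04],[0,0.25,-0.04],[0,0.25,-0.04],[0,0.25,-0.04],[0,0.25,-0.04],[0,0.25,-0.04],[0,0.25,-0.04],[0,0.25,-0.04],[0,0.25,-0.04],[0,0.25,-0.04],[0,0.26,-0.03],[0,0.26,-0.03],[0,0.26,-0.03]], "gripper": [5,5,5,5,4,3.2,3.2,3.2,3.2,3.2,3.2,3.2,3.2,3.2,3.2,3.2,3.2,3.2,3.2,3.2]}}

```text
time_s: 20.95
tool_pos: [0.5463, -0.0328, 0.2338]
tool_rot: [-173.5, -0.0, 166.9]
force: [0.1, -2.2, 1.6]
grip_width: 0.0324
grasp_force: 1.3
```

```bash
sed -i 's/{-dd@C\/n\/10:.3f}/{dd@C\/n\/10:.3f}/; s/{-np.radians(ph-ph0)/{np.radians(ph-ph0)/' plan.py; python3 -c "
from plan import *
segs([16,24],[10.5,15.5])"
```

```text
[ 33.6  10.4 -41.2  96.   13.1  78.7  66.7] [ 0.5463 -0.0328  0.2338] [-173.5   -0.   166.9] [ 0.1 -2.2  1.6]
jig -0.0159 -0.0147
now [-15.9 233.8] 6.46 lateral tilt 0.00039150736641200705 tool x.u 0.0018956870085872408
th 16 ph 10.5 tcp [ 10.8 237.4]  per row y 0.261 z -0.066 wx 0.0070  W 3.36
th 24 ph 15.5 tcp [ 42.4 234.1]  per row y 0.316 z -0.025 wx 0.0087  W 3.55
```

Call:
{"api": "drive_tool", "payload": {"angular": [[0.007,0,0],[0.007,0,0],[0.007,0,0],[0.007,0,0],[0.007,0,0],[0.007,0,0],[0.007,0,0],[0.007,0,0],[0.007,0,0],[0.007,0,0],[0.009,0,0],[0.009,0,0],[0.009,0,0],[0.009,0,0],[0.009,0,0],[0.009,0,0],[0.009,0,0],[0.009,0,0],[0.009,0,0],[0.009,0,0]], "delta_pos": [[0,0.26,-0.05],[0,0.26,-0.05],[0,0.26,-0.05],[0,0.26,-0.05],[0,0.26,-0.05],[0,0.26,-0.05],[0,0.26,-0.05],[0,0.26,-0.05],[0,0.26,-0.05],[0,0.26,-0.05],[0,0.31,-0.02],[0,0.31,-0.02],[0,0.31,-0.02],[0,0.31,-0.02],[0,0.31,-0.02],[0,0.31,-0.02],[0,0.31,-0.02],[0,0.31,-0.02],[0,0.31,-0.02],[0,0.31,-0.02]], "gripper": [3.2,3.2,3.2,3.2,3.3,3.3,3.3,3.3,3.3,3.3,3.4,3.4,3.4,3.4,3.4,3.5,3.5,3.5,3.6,3.6]}}

```text
time_s: 22.95
tool_pos: [0.5594, 0.0229, 0.2302]
tool_rot: [-164.4, 0.0, 166.9]
force: [-0.8, -2.5, 1.8]
grip_width: 0.0361
grasp_force: 1.2
```

```bash
python3 -c "
from plan import *
segs([32,40],[21.5,27])"
```

```text
[ 22.   16.5 -42.9  92.   24.2  85.3  52.3] [0.5594 0.0229 0.2302] [-164.4    0.   166.9] [-0.8 -2.5  1.8]
jig 0.0413 -0.015
now [ 41.3 230.2] 15.63 lateral tilt 0.00031814729661184285 tool x.u 0.001879337211995149
th 32 ph 21.5 tcp [ 73.  226.2]  per row y 0.316 z -0.047 wx 0.0102  W 3.67
th 40 ph 27 tcp [102.5 214.2]  per row y 0.318 z 0.004 wx 0.0096  W 3.82
```

Call:
{"api": "drive_tool", "payload": {"angular": [[0.01,0,0],[0.01,0,0],[0.01,0,0],[0.01,0,0],[0.01,0,0],[0.01,0,0],[0.01,0,0],[0.01,0,0],[0.01,0,0],[0.01,0,0],[0.01,0,0],[0.01,0,0],[0.01,0,0],[0.01,0,0],[0.01,0,0],[0.01,0,0],[0.01,0,0],[0.01,0,0],[0.01,0,0],[0.01,0,0]], "delta_pos": [[0,0.31,-0.045],[0,0.31,-0.045],[0,0.31,-0.045],[0,0.31,-0.045],[0,0.31,-0.045],[0,0.31,-0.045],[0,0.31,-0.045],[0,0.31,-0.045],[0,0.31,-0.045],[0,0.31,-0.045],[0,0.31,-0.01],[0,0.31,-0.01],[0,0.31,-0.01],[0,0.31,-0.01],[0,0.31,-0.01],[0,0.31,-0.01],[0,0.31,-0.01],[0,0.31,-0.01],[0,0.31,-0.01],[0,0.31,-0.01]], "gripper": [3.6,3.6,3.6,3.6,3.6,3.6,3.7,3.7,3.7,3.7,3.7,3.7,3.7,3.8,3.8,3.8,3.8,3.8,3.8,3.8]}}

```text
time_s: 24.95
tool_pos: [0.5728, 0.081, 0.2131]
tool_rot: [-152.9, 0.0, 166.9]
force: [-0.9, 0.6, 2.2]
grip_width: 0.0383
grasp_force: 0.8
```

```bash
python3 -c "
from plan import *
segs([48,56],[32,36.5])
from cell import eyes
import cv2
p=eyes.read_camera('side')
cv2.imwrite('pics/side5.png',cv2.resize(p['pixels'][150:400,200:460,::-1],(624,600),interpolation=cv2.INTER_CUBIC))"
```

```text
[  7.6  26.3 -41.6  85.9  35.3  95.4  39.4] [0.5728 0.081  0.2131] [-152.9    0.   166.9] [-0.9  0.6  2.2]
jig 0.1009 -0.015
now [100.9 213.1] 27.09 lateral tilt 0.0007083629588115047 tool x.u 0.001760263902769944
th 48 ph 32 tcp [130.1 198.4]  per row y 0.327 z -0.001 wx 0.0086  W 3.98
th 56 ph 36.5 tcp [155.4 179. ]  per row y 0.317 z 0.030 wx 0.0079  W 4.16
```

View pics/side5.png

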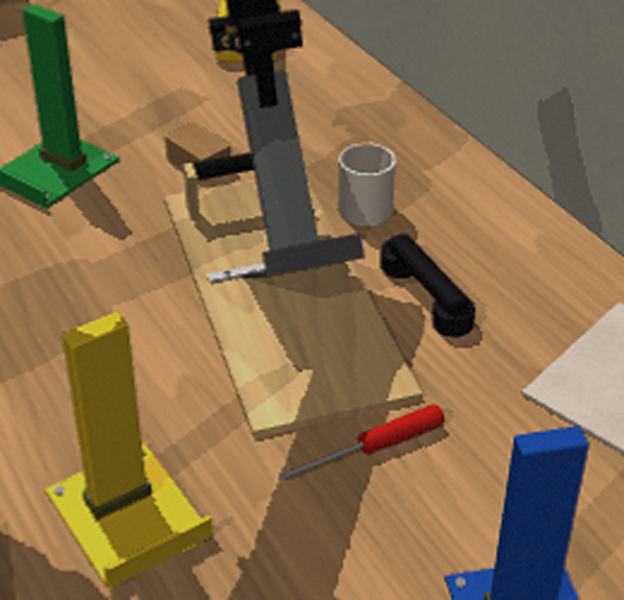

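The aerial is about 40° over, with its flange at (315,255) high and the front edge still at the strip by (240,270). I continue with less tool tilt, because joint 6 is climbing.

```bash
python3 -c "
from plan import *
segs([48,56,64],[30,33,35],L=40)"
```

```text
[  7.5  26.3 -41.7  86.   35.3  95.3  39.4] [0.5728 0.0818 0.2126] [-152.9   -0.   167. ] [ 0.7 -0.1  1.1]
jig 0.1017 -0.0148
now [101.7 212.6] 27.07 lateral tilt 0.0006355710458796728 tool x.u 0.00048225455658255673
th 48 ph 30 tcp [129.9 198.2]  per row y 0.316 z -0.000 wx 0.0051  W 4.12
th 56 ph 33 tcp [155.5 179.4]  per row y 0.316 z 0.035 wx 0.0052  W 4.37
th 64 ph 35 tcp [178.4 157.7]  per row y 0.311 z 0.057 wx 0.0035  W 4.64
```

Call:
{"api": "drive_tool", "payload": {"angular": [[0.005,0,0],[0.005,0,0],[0.005,0,0],[0.005,0,0],[0.005,0,0],[0.005,0,0],[0.005,0,0],[0.005,0,0],[0.005,0,0],[0.005,0,0],[0.005,0,0],[0.005,0,0],[0.005,0,0],[0.005,0,0],[0.005,0,0],[0.005,0,0],[0.005,0,0],[0.005,0,0],[0.005,0,0],[0.005,0,0]], "delta_pos": [[0,0.315,0],[0,0.315,0],[0,0.315,0],[0,0.315,0],[0,0.315,0],[0,0.315,0],[0,0.315,0],[0,0.315,0],[0,0.315,0],[0,0.315,0],[0,0.315,0.035],[0,0.315,0.035],[0,0.315,0.035],[0,0.315,0.035],[0,0.315,0.035],[0,0.315,0.035],[0,0.315,0.035],[0,0.315,0.035],[0,0.315,0.035],[0,0.315,0.035]], "gripper": [3.9,3.9,4,4,4,4,4.1,4.1,4.1,4.1,4.1,4.2,4.2,4.2,4.2,4.3,4.3,4.3,4.3,4.3]}}

```text
time_s: 27.0
tool_pos: [0.5848, 0.1323, 0.1787]
tool_rot: [-147.2, -0.0, 166.9]
force: [0.0, 0.1, -0.1]
grip_width: 0.0429
grasp_force: 0.4
```

```bash
python3 -c "
from plan import *
segs([62,67],[34,35],L=40,m=5)"
```

```text
[ -1.7  34.6 -39.8  80.9  40.1 100.2  32.5] [0.5848 0.1323 0.1787] [-147.2   -0.   166.9] [ 0.   0.1 -0.1]
jig 0.1536 -0.0151
now [153.6 178.7] 32.8 lateral tilt 0.0011005153631138986 tool x.u 0.001902655472474975
th 62 ph 34 tcp [172.7 163.8]  per row y 0.241 z 0.021 wx 0.0021  W 4.50
th 67 ph 35 tcp [186.  149.3]  per row y 0.191 z 0.046 wx 0.0017  W 4.65
```

Call:
{"api": "drive_tool", "payload": {"angular": [[0.002,0,0],[0.002,0,0],[0.002,0,0],[0.002,0,0],[0.002,0,0],[0.002,0,0],[0.002,0,0],[0.002,0,0],[0.002,0,0],[0.002,0,0],[0.002,0,0],[0.002,0,0],[0.002,0,0],[0.002,0,0],[0.002,0,0],[0.002,0,0],[0.002,0,0],[0.002,0,0],[0.002,0,0],[0.002,0,0]], "delta_pos": [[0,0.24,0.02],[0,0.24,0.02],[0,0.24,0.02],[0,0.24,0.02],[0,0.24,0.02],[0,0.24,0.02],[0,0.24,0.02],[0,0.24,0.02],[0,0.24,0.02],[0,0.24,0.02],[0,0.19,0.045],[0,0.19,0.045],[0,0.19,0.045],[0,0.19,0.045],[0,0.19,0.045],[0,0.19,0.045],[0,0.19,0.045],[0,0.19,0.045],[0,0.19,0.045],[0,0.19,0.045]], "gripper": [4.4,4.4,4.4,4.4,4.4,4.5,4.5,4.5,4.5,4.5,4.5,4.5,4.5,4.5,4.6,4.6,4.6,4.6,4.6,4.6]}}

```text
time_s: 29.0
tool_pos: [0.592, 0.1634, 0.1494]
tool_rot: [-144.9, -0.0, 166.9]
force: [0.4, -0.5, -0.3]
grip_width: 0.0461
grasp_force: 0.1
```

```bash
python3 -c "
from plan import *
segs([73,78],[36,37],L=40,m=5)
from cell import eyes
import cv2
p=eyes.read_camera('side')
cv2.imwrite('pics/side6.png',cv2.resize(p['pixels'][150:400,200:460,::-1],(624,600),interpolation=cv2.INTER_CUBIC))"
```

```text
[ -6.4  39.6 -38.5  77.8  42.1 101.8  29.3] [0.592  0.1634 0.1494] [-144.9   -0.   166.9] [ 0.4 -0.5 -0.3]
jig 0.1856 -0.0152
now [185.6 149.4] 35.08 lateral tilt 0.001170708042534104 tool x.u 0.0019066556625413895
th 73 ph 36 tcp [200.2 130.7]  per row y 0.227 z 0.069 wx 0.0016  W 4.82
th 78 ph 37 tcp [210.4 114.1]  per row y 0.180 z 0.074 wx 0.0017  W 4.94
```

View pics/side6.png

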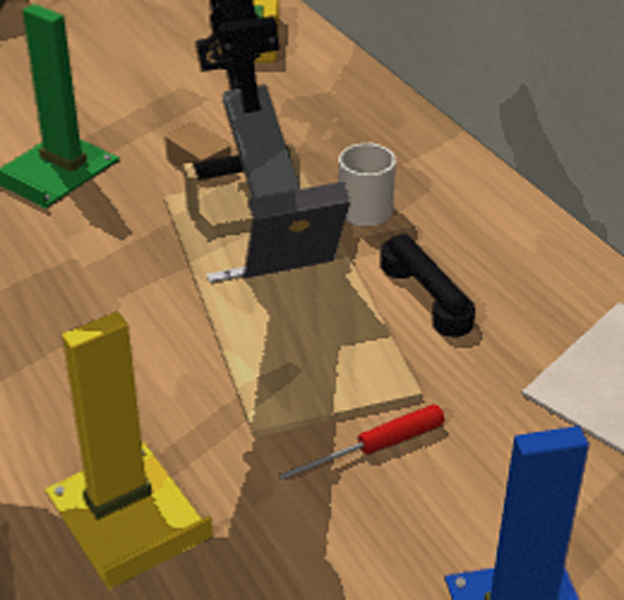

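Near the balance point now, the plate's underside shows at (295,240) with the front edge in the strip's corner. I lower it slowly the rest of the way, with the front finger braking it.

Call:
{"api": "drive_tool", "payload": {"angular": [[0.0016,0,0],[0.0016,0,0],[0.0016,0,0],[0.0016,0,0],[0.0016,0,0],[0.0016,0,0],[0.0016,0,0],[0.0016,0,0],[0.0016,0,0],[0.0016,0,0],[0.0016,0,0],[0.0016,0,0],[0.0016,0,0],[0.0016,0,0],[0.0016,0,0],[0.0016,0,0],[0.0016,0,0],[0.0016,0,0],[0.0016,0,0],[0.0016,0,0]], "delta_pos": [[0,0.18,0.055],[0,0.18,0.055],[0,0.18,0.055],[0,0.18,0.055],[0,0.18,0.055],[0,0.18,0.055],[0,0.18,0.055],[0,0.18,0.055],[0,0.18,0.055],[0,0.18,0.055],[0,0.18,0.065],[0,0.18,0.065],[0,0.18,0.065],[0,0.18,0.065],[0,0.18,0.065],[0,0.18,0.065],[0,0.18,0.065],[0,0.18,0.065],[0,0.18,0.065],[0,0.18,0.065]], "gripper": [4.6,4.6,4.6,4.6,4.6,4.6,4.6,4.6,4.6,4.6,4.6,4.7,4.7,4.7,4.7,4.7,4.7,4.7,4.7,4.7]}}

```text
time_s: 31.05
tool_pos: [0.597, 0.1848, 0.1188]
tool_rot: [-143.1, 0.0, 166.9]
force: [0.1, -1.9, 2.5]
grip_width: 0.0469
grasp_force: 1.7
```

```bash
cat > look.py <<'E'
# where do the drawn aerial's panel corners lie against the segmentation, for several tilts
from cell import eyes,models
from plan import *
from h import proj
import cv2
p=eyes.read_camera("side"); g=p["pixels"].astype(int)
v=np.array([-u[1],u[0]])
def W(x,y,z,th):
    th=np.radians(th); a=x-72; b=z-3
    X=(-3+a*np.cos(th)+b*np.sin(th))/1000; Z=(13-a*np.sin(th)+b*np.cos(th))/1000
    q=stop+u*X+v*(y-16)/1000; return [*q,Z]
ms=models.cut_out(p,"aerial"); print([(m["centre"],round(m["p"],2),m["pixels"].sum()) for m in ms])
best=min(ms,key=lambda m:abs(m["centre"][0]-315)+abs(m["centre"][1]-230)); mk=best["pixels"]
for th in range(60,81,2):
    im=np.zeros((480,640),np.uint8)
    for x0,x1,y0,y1,z0,z1 in [(-75,75,-60,60,0,6),(-75,-70,-60,60,0,30),(8,32,-30,30,6,246)]:
        c=np.array([W(x,y,z,th) for x in(x0,x1) for y in(y0,y1) for z in(z0,z1)])
        cv2.fillConvexPoly(im,cv2.convexHull(proj(p,c).round().astype(np.int32)),1)
    print(th,"iou",round((im.astype(bool)&mk).sum()/(im.astype(bool)|mk).sum(),3))
E
python3 look.py; python3 -c "
from plan import *
segs([78,80],[37,37.5],L=40,m=5)"
```

```text
[ -9.8  43.8 -37.4  75.5  43.6 102.4  27. ] [0.597  0.1848 0.1188] [-143.1    0.   166.9] [ 0.1 -1.9  2.5]
jig 0.2075 -0.0152
[([312.4, 236.1], 0.96, np.int64(2143)), ([243.0, 351.6], 0.96, np.int64(3940)), ([419.7, 397.9], 0.92, np.int64(4862)), ([219.9, 206.0], 0.61, np.int64(1805))]
60 iou 0.64
62 iou 0.673
64 iou 0.692
66 iou 0.735
68 iou 0.753
70 iou 0.792
72 iou 0.822
74 iou 0.863
76 iou 0.892
78 iou 0.894
80 iou 0.889
[ -9.8  43.8 -37.4  75.5  43.6 102.4  27. ] [0.597  0.1847 0.1189] [-143.     0.   166.9] [-1.3 -0.9  2.5]
jig 0.2074 -0.0153
now [207.4 118.9] 36.96 lateral tilt 0.0011105773814900964 tool x.u 0.002027894287664239
th 78 ph 37 tcp [210.4 114.1]  per row y 0.053 z 0.021 wx 0.0001  W 4.94
th 80 ph 37.5 tcp [214.  107.3]  per row y 0.071 z 0.033 wx 0.0009  W 4.97
```

Call:
{"api": "drive_tool", "payload": {"angular": [[0,0,0],[0,0,0],[0,0,0],[0,0,0],[0,0,0],[0,0,0],[0,0,0],[0,0,0],[0,0,0],[0,0,0]], "delta_pos": [[0,0,0],[0,0,0],[0,0,0],[0,0,0],[0,0,0],[0,0,0],[0,0,0],[0,0,0],[0,0,0],[0,0,0]], "gripper": [4.9,5.1,5.3,5.6,6,6.5,7,7.5,8,8.7]}}

```text
time_s: 32.15
tool_pos: [0.597, 0.1849, 0.1187]
tool_rot: [-143.1, -0.0, 166.9]
force: [0.1, 0.0, -0.1]
grip_width: 0.0814
grasp_force: 0.0
```

```bash
python3 look.py|tail -6
```

```text
70 iou 0.794
72 iou 0.824
74 iou 0.858
76 iou 0.872
78 iou 0.874
80 iou 0.871
```

The aerial rests at about 77° with no force on the tool. I withdraw the open fingers along the panel, then move up and away.

Call:
{"api": "drive_tool", "payload": {"angular": [[0,0,0],[0,0,0],[0,0,0],[0,0,0],[0,0,0],[0,0,0],[0,0,0],[0,0,0],[0,0,0],[0,0,0],[0,0,0],[0,0,0],[0,0,0],[0,0,0]], "delta_pos": [[0,0.3,-0.4],[0,0.5,-0.6],[0,0.6,-0.7],[0,0.6,-0.7],[0,0.6,-0.7],[0,0.6,-0.7],[0,0.6,-0.7],[0,0.6,-0.7],[0,0.6,-0.7],[0,0,-2],[0,-1,-2.5],[0,-1,-2.5],[0,-1,-2.5],[0,0,0]], "gripper": [8.7,8.7,8.7,8.7,8.7,8.7,8.7,8.7,8.7,8.7,8.7,8.7,8.7,8.7]}}

```text
time_s: 33.65
tool_pos: [0.6221, 0.2928, 0.2342]
tool_rot: [-143.4, 0.2, 166.9]
force: [0.5, 0.3, 0.3]
grip_width: 0.0871
grasp_force: 0.0
```

```bash
python3 look.py; python3 - <<'E'
# top view: fit tilt, x-shift and yaw of the drawn aerial; check bystanders
from cell import eyes,models
from plan import u,stop,np
from h import *
p=eyes.read_camera("top"); v=np.array([-u[1],u[0]])
ms=models.cut_out(p,"aerial"); print([(m["centre"],round(m["p"],2)) for m in ms])
mk=min(ms,key=lambda m:abs(m["centre"][0]-285)+abs(m["centre"][1]-220))["pixels"]
def iou(sx,sy,yw,th):
    t=np.radians(th); im=np.zeros((480,640),np.uint8); r=np.radians(yw)
    for x0,x1,y0,y1,z0,z1 in [(-75,75,-60,60,0,6),(-75,-70,-60,60,0,30),(8,32,-30,30,6,246)]:
        P=[]
        for x in(x0,x1):
            for y in(y0,y1):
                for z in(z0,z1):
                    a,b=x-72,z-3; X=-3+a*np.cos(t)+b*np.sin(t); Z=13-a*np.sin(t)+b*np.cos(t)
                    X,Y=X*np.cos(r)-y*np.sin(r)+sx,X*np.sin(r)+y*np.cos(r)+sy
                    P.append([*(stop+(u*X+v*Y)/1000),Z/1000])
        cv2.fillConvexPoly(im,cv2.convexHull(proj(p,np.array(P)).round().astype(np.int32)),1)
    im=im.astype(bool); return (im&mk).sum()/(im|mk).sum()
r=sorted([(iou(a,b,c,d),a,b,c,d) for a in(-9,-6,-3,0,3,6,9) for b in(-22,-19,-16,-13,-10) for c in(-4,-2,0,2,4) for d in(74,76,78)],reverse=True)[:6]
for q in r: print(np.round(q,3))
for t in("handset","mug","fuse_box","screwdriver"):
  print(t,[(x["centre"],round(x["p"],2)) for x in models.search_frame(p,t)[:2]])
E
```

```text
[-23.4  47.6 -32.4  52.4  42.1 117.1  32.1] [0.6221 0.2928 0.2342] [-143.4    0.2  166.9] [0.5 0.3 0.3]
jig 0.3184 -0.0153
[([311.5, 233.8], 0.97, np.int64(2164)), ([423.8, 396.2], 0.95, np.int64(4625)), ([244.4, 351.8], 0.72, np.int64(3784)), ([221.8, 206.3], 0.67, np.int64(1801))]
60 iou 0.662
62 iou 0.697
64 iou 0.716
66 iou 0.757
68 iou 0.776
70 iou 0.814
72 iou 0.843
74 iou 0.877
76 iou 0.902
78 iou 0.903
80 iou 0.896
[-23.2  47.7 -32.4  52.7  42.1 117.   32. ] [0.6217 0.2912 0.2302] [-1.431e+02  1.000e-01  1.669e+02] [ 0.5 -0.3 -0.8]
jig 0.3168 -0.0153
[([513.7, 256.7], 0.88), ([384.5, 356.3], 0.87), ([266.3, 205.9], 0.76), ([106.4, 263.4], 0.56)]
[  0.89   0.   -16.    -2.    78.  ]
[  0.888   3.    -19.      0.     78.   ]
[  0.883   0.    -19.      0.     78.   ]
[  0.883  -3.    -16.     -2.     78.   ]
[  0.881   3.    -16.     -2.     78.   ]
[  0.877   3.    -19.      0.     76.   ]
handset [([344.1, 177.1], 0.78)]
mug [([275.9, 162.1], 0.94)]
fuse_box [([194.5, 210.9], 0.64)]
screwdriver [([408.6, 245.0], 0.8)]
```

```bash
python3 -c "
from cell import env
print(env.sign_off())"
```

```text
the job is handed in; nothing more can be done
None
```

The job is handed in at about 34 s: the aerial lies tipped about 77° with its panel on the rest bar, front edge square at the strip and robot clear. I had to stop at about 21°, ease it back upright and turn the gripper round before tipping it again; the handset, mug, carton and screwdriver had not moved.

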